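# Reset the tripped breaker in the bench power box

### The job

A breaker has tripped in the green power box on the garage bench. Press its grey push-latch cover near the front edge so that it pops open, push the tripped breaker's button (the one that stands out) fully home, then push the cover shut and press it down until it latches flush again. Only press and push with the fingers: never take hold of the cover, and leave the spray can, hammer, parts tray and socket where they are.

Things in the scene. Friction and masses are not known exactly. Their poses are not given: they have to be found in the camera images.
- power_box: Green power box, 170 (x) x 250 (y) x 75 mm high, bolted down, turned at most 0.35 rad. Origin: centre of its underside, on the bench; x runs from its front (robot side) to its back, y to its left, z up. Its top: at the right a well under the cover, at the left a fixed deck with two outlets, on which the socket stands. Four screws mark its corners.
- well (a point): Centre of the floor of the well under the cover: 40 mm above the bench, 35 mm below the box's top, 45 mm right of the box's centre. The well is 130 (x) x 140 (y) mm and holds two breakers. A small black latch block with a brass pin (20 mm deep, 34 mm wide) sits at the middle of its front wall and needs no handling.
- lid (a joint): Angle (rad) of the grey cover. 0: latched, flush with the box's top, 75 mm above the bench. -0.045: pressed in to a hard stop, front edge 5 to 6 mm below flush. 1.5: fully open, nearly upright at the far side of the well. A damped hinge spring always opens it: unlatched, it rises to 1.5 by itself within 2 s. How the latch works: see point lid_press.
- lid_press (a point): Middle of a 28 mm round black rubber mark on the cover's outer face, 18 mm from its front edge, 108 mm from the hinge; moves with the cover. Push-push latch: press the latched cover here by 3 mm or more and let go: it pops open; push the open cover down past flush to the hard stop and let go: it latches at flush. Takes 2 to 5 N, when quick with peaks to 10 N.
- lid_hinge (a point): Middle of the cover's hinge line, which runs along the box's y axis at the far (back) edge of the well: 63 mm behind the box's centre, 45 mm right of it, 71 mm above the bench.
- lid_skin: The cover's grey outer shell, 126 mm long (hinge to front edge), 136 wide, 4 thick. Origin on the hinge line, axes as the box's at joint 0. Its outer face lies 4 mm outside the plane through the hinge line; it faces up when shut and towards the back of the box when open.
- lid_liner: The cover's black inner liner, 114 x 124 x 3 mm, on its underside, 6 mm in from the edges; origin on the hinge line. Fingers on the shell and on the liner at the same time count as taking hold of the cover.
- breaker_a (a joint): Depth (m) to which breaker A's button is pushed in: 0 tripped (standing out), 0.008 fully home, a hard stop. It takes about 3 N and stays where it is left. One of the two breakers starts tripped, the other home.
- breaker_a_top (a point): Centre of the top face of breaker A's button: white, 14 mm across, a red band below shows while tripped; pushed straight down. Tripped its top is 60 mm above the bench (15 mm below the box's top), home 52 mm. The two breakers stand 68 mm apart along the box's y, 22 mm in front of the box's centre; which is left varies.
- breaker_b (a joint): The same for breaker B.
- breaker_b_top (a point): The same for breaker B.
- spray_can: Bystander: yellow and black spray can with a red cap, 65 mm across, 164 mm tall, standing on the bench left of the box. Origin: centre of its base.
- hammer: Bystander: ball-peen hammer with a wooden handle, 280 mm long, lying on the bench right of the box. Origin: on the bench below the middle of its length.
- parts_tray: Bystander: white plastic tray with bolts, 110 x 165 x 35 mm, on the bench behind the box. Origin: centre of its underside.
- socket: Bystander: steel spanner socket, 24 mm across, 38 mm tall, standing on the left front part of the box's deck. Origin: centre of its base.

How it is judged:
On the way, in this order (a step that is already met when the one before it is completed fails the run):
1. the cover has popped open (above 1.2 rad) (value of joint lid above 1.2 rad), for 0.2 s.
2. both breakers are home (pushed in more than 6.5 mm) (value of joint each of breaker_a, breaker_b above 0.0065 m), for 0.2 s.
3. the cover is pushed shut (below 0.012 rad) (value of joint lid below 0.012 rad), for 0.2 s.
At the end, for the whole second after the job is handed in: The cover rests latched and flush (within 0.012 rad, about 1.5 mm at its front edge), both breaker buttons are pushed in more than 6.5 of their 8 mm, and the spray can, hammer, parts tray and socket are within 20 mm of where they started (all of step 2 and value of joint lid between -0.012 and 0.012 rad and velocity of joint lid between -0.05 and 0.05 rad/s and distance of each of spray_can, hammer, parts_tray, socket from where it was at the start of the episode below 0.02 m); the robot touches nothing.
It fails at once if the cover was taken hold of: fingers on its outer shell and its inner liner at once (contact force between the fingers and lid_skin above 0.5 N and contact force between the fingers and lid_liner above 0.5 N).
It fails at once if a bystander was lifted, carried or knocked (more than 20 mm) (distance of any of spray_can, hammer, parts_tray, socket from where it was at the start of the episode above 0.02 m).
It also fails if it takes over 54 s, if anything falls off the work surface, if the arm or the gripper's body presses on something with over 40 N, if the wrist force passes 120 N, or if a joint passes its speed limit or range.

### The arm

A 7-joint arm with a two-finger parallel gripper is mounted at the origin on the work surface. World frame = base frame: x ahead of the robot, y to its left, z up, the work surface at z = 0. Lengths are in m, angles in rad, forces in N, time in s.
With the tool pointing down it reaches from about 0.4 to 0.85 m from the base axis. Payload 10.4 kg.
Tool frame: the origin (TCP) lies between the finger pads; the fingertips stand 17 mm ahead of it and the grasp point (between the pads) lies 2 mm behind it; x points along the fingers, y is the direction in which the jaws open and shut, and the axes are right-handed (so a half turn about x gives the same grasp; the last joint's range is limited). The gripper opens to 87 mm and grips with 3 to 60 N. Pads are 19 mm wide; open, the fingers measure 117 mm over their backs; the gripper's body (75 mm by 190 mm) begins 51 mm behind the grasp point.
Start: joints at [1.163, 0.332, -0.065, 1.46, 0.022, 1.35, -0.088], TCP at [0.235, -0.579, 0.24] pointing down, gripper open.
Joint ranges: [-2.6, 2.6], [-0.5, 2.12], [-1.47, 1.34], [0.16, 2.42], [-1.27, 4.41], [0.06, 2.06], [-2.6, 2.6]. Speed limits (rad/s): [2.22, 2.22, 2.79, 2.79, 3.14, 3.14, 3.14].

### API

Orientations are given as a unit quaternion [x, y, z, w].
In Python, from bench import r, optics, close_job gives the robot as it stands.
- The arm moves only by the shell command python3 -m inch 'ROWS' [OPENING] [FORCE]. ROWS is JSON, a list of rows, each an object with "translation": the shift along the tool's x, y, z in cm, a list of three; "spin": the turn about the tool's x in degrees. In form: [{"translation": [tx, ty, tz], "spin": spin}, ...]. A call has 1 to 20 rows; each row shifts and turns the pose as measured when the row begins, along the tool's axes as they then stand; what a row does not reach is not made up. A row lasts 1/8 s, in which the tool goes at most 62.5 mm and 10.7 degrees, less where a joint would pass 70% of its speed; a pose out of reach is approached as far as the arm can. A call is refused whole if a number of a shift passes 6.25 or a number of a turn 10.7, either way. A call with a gripper value outside its range is refused whole. OPENING is the closure, from 0 (fully open) to 1 (shut), set as the call begins (- or left out, the last holds). The fingers move at their own pace and stop on an object; FORCE is the grip in N (left out, the last holds). Time passes only in rows, so rows that do not move let the fingers close. It gives the time, the measured TCP pose, the force and the opening at its end, in the units of the state.
- r.read_state(): the state, without advancing time (a new reading comes with each control period).
- optics.camera(name): name is "scene" or "top" or "wrist"; returns the picture (400x640x3 uint8, red, green, blue); there is no depth.
- optics.camera_model(name): a dict with "camera_matrix" (3x3 intrinsics, pixels), "world_from_camera" (4x4, takes a point from camera to world coordinates); the wrist camera has in their place "tool_from_camera" (4x4, takes a point from camera to tool coordinates, whose origin is the TCP and whose axes are the tool frame's). Camera axes: x right, y down, z forward; pixel columns grow to the right and rows downward; lengths in m; the calibration is good to about 2 mm. A picture is of the moment at which its call begins: read the wrist's pose just before it. camera_model takes no time and is no camera call.
- close_job(): hands the job in, once; it reports no verdict.
The state is a dict: "time": time; "joint_positions": joint angles; "joint_vel": joint speeds; "joint_torque": joint torques, N m; "ee_pos": TCP position; "eef_rot": TCP orientation; "ft_force": force on the tool from outside, world axes, zero at the start; "torque": the same for the moment, N m; "width": finger opening in m.
Only numpy, scipy, OpenCV 4.12 (cv2) and the standard library are available. Lean on these libraries where they do the work, as an engineer would, in place of code of your own. Each camera call takes 0.05 s, during which the arm holds its last target.

## Working session

There is one attempt and no reset: what is moved stays moved. The work goes in short steps, Python scripts to look and compute and a shell command to move; the robot and the scene stay as the last step left them, time stands still between calls to the robot, and variables do not carry over. Pictures are saved under pics/ and viewed, and the job is handed in when it is done.

```bash
ls; mkdir -p pics; python3 - <<'E'
from bench import r, optics
import cv2
s=r.read_state()
for k,v in s.items(): print(k,v)
for n in ("scene","top"):
    cv2.imwrite(f"pics/{n}0.png",optics.camera(n)[:,:,::-1]); m=optics.camera_model(n); print(n,m)
print(optics.camera_model("wrist"))
E
```

```text
pics
time 0.0
joint_positions [ 1.16338268  0.33286514 -0.06471766  1.46091053  0.02162197  1.34986783
 -0.08853453]
joint_vel [-0.0003276   0.00108637 -0.00119115  0.00203005 -0.00135424  0.00022645
 -0.00074361]
joint_torque [-6.02696832e-05 -6.23256397e+01  2.44478043e-02 -3.89895344e+01
 -6.12850185e-02  3.96924152e-02  1.38965775e-04]
ee_pos [ 0.23448926 -0.57897799  0.23877286]
eef_rot [-0.69393986 -0.1356809   0.69417569 -0.13475267]
ft_force [ 0.39116293  0.50947426 -0.34068057]
torque [ 0.05226175 -0.04754202  0.03542588]
width 0.08683466448763173
scene {'camera_matrix': array([[459.64404934,   0.        , 318.38323382],
       [  0.        , 459.64404934, 197.11361702],
       [  0.        ,   0.        ,   1.        ]]), 'world_from_camera': array([[ 0.04941539,  0.66254549, -0.74738985,  1.27992092],
       [ 0.99876784, -0.02935219,  0.04001571, -0.0369528 ],
       [ 0.0045747 , -0.74844634, -0.66317958,  0.67033021],
       [ 0.        ,  0.        ,  0.        ,  1.        ]])}
top {'camera_matrix': array([[497.29013217,   0.        , 313.60181199],
       [  0.      
[... 187 characters left out ...]
, -0.00539513,  0.01105423, -0.00485588],
       [-0.01051729, -0.09104819, -0.99579095,  1.35192466],
       [ 0.        ,  0.        ,  0.        ,  1.        ]])}
{'camera_matrix': array([[329.73557395,   0.        , 314.16305355],
       [  0.        , 329.73557395, 197.75753257],
       [  0.        ,   0.        ,   1.        ]]), 'tool_from_camera': array([[ 8.93166208e-04, -2.39765169e-01,  9.70830503e-01,
        -1.45980162e-01],
       [ 9.99999418e-01, -3.73142193e-04, -1.01215628e-03,
         5.99408229e-04],
       [ 6.04937644e-04,  9.70830842e-01,  2.39764696e-01,
        -6.52544488e-02],
       [ 0.00000000e+00,  0.00000000e+00,  0.00000000e+00,
         1.00000000e+00]])}
```

View pics/top0.png

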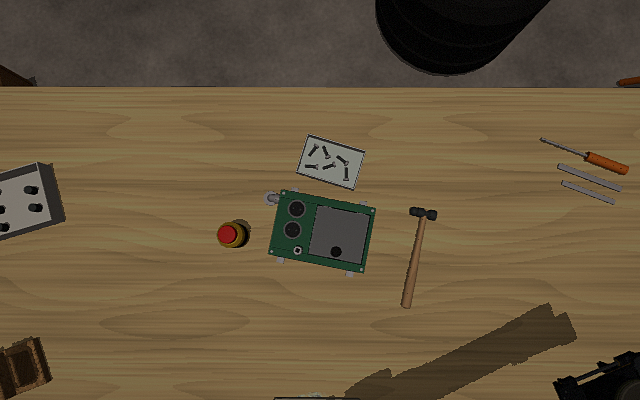

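View pics/scene0.png

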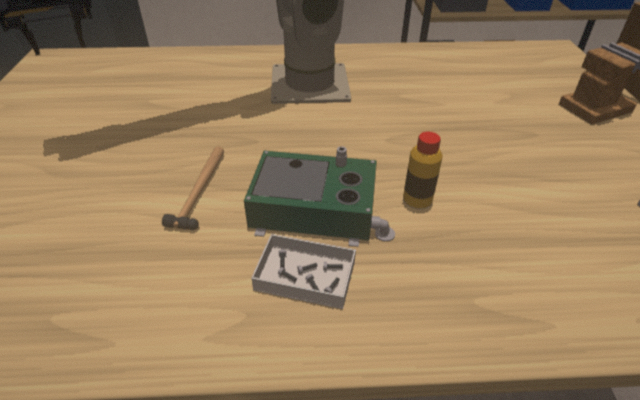

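The top view shows the box with its rubber mark at about (336,252) and screws near (285,190), (374,209), (363,271) and (271,257). The hammer is on the right, with the can and socket on the left. Next I'll measure these.

```bash
cat > h.py <<'E'
import numpy as np, cv2
from bench import r, optics
from scipy.spatial.transform import Rotation as R
def ray(name,uv,pose=None):
    m=optics.camera_model(name); K=m["camera_matrix"]
    if name=="wrist":
        T=np.eye(4); T[:3,:3]=R.from_quat(pose[1]).as_matrix(); T[:3,3]=pose[0]; W=T@m["tool_from_camera"]
    else: W=m["world_from_camera"]
    d=W[:3,:3]@np.linalg.inv(K)@[uv[0],uv[1],1]
    return W[:3,3],d
def onz(name,uv,z,pose=None):
    o,d=ray(name,uv,pose); return o+d*(z-o[2])/d[2]
def proj(name,p,pose=None):
    m=optics.camera_model(name); K=m["camera_matrix"]
    if name=="wrist":
        T=np.eye(4); T[:3,:3]=R.from_quat(pose[1]).as_matrix(); T[:3,3]=pose[0]; W=T@m["tool_from_camera"]
    else: W=m["world_from_camera"]
    c=np.linalg.inv(W)@np.r_[p,1]; q=K@c[:3]; return q[:2]/q[2]
E
python3 - <<'E'
from h import *
im=cv2.imread("pics/top0.png"); hsv=cv2.cvtColor(im,cv2.COLOR_BGR2HSV)
cv2.imwrite("pics/topcrop.png",cv2.resize(im[170:320,200:460],None,fx=3,fy=3,interpolation=cv2.INTER_CUBIC))
g=cv2.inRange(hsv,(60,60,20),(95,255,255)); g=cv2.morphologyEx(g,cv2.MORPH_CLOSE,np.ones((3,3)))
c=max(cv2.findContours(g,0,1)[0],key=cv2.contourArea); print("green",cv2.minAreaRect(c),cv2.contourArea(c))
sub=np.zeros_like(g); cv2.drawContours(sub,[c],-1,255,-1)
gray=cv2.inRange(hsv,(0,0,60),(180,40,140))&sub
c2=max(cv2.findContours(gray,0,1)[0],key=cv2.contourArea); rc=cv2.minAreaRect(c2); print("lid",rc)
b=cv2.boxPoints(rc); P=[onz("top",p,.075) for p in b]; print(np.round(P,4)); print("c",np.mean(P,0))
dk=cv2.inRange(hsv,(0,0,0),(180,255,45)); 
l=np.zeros_like(g); cv2.drawContours(l,[cv2.convexHull(c2)],-1,255,-1); dk&=l
c3=max(cv2.findContours(dk,0,1)[0],key=cv2.contourArea); m=cv2.moments(c3); uv=(m['m10']/m['m00'],m['m01']/m['m00']); mk=onz("top",uv,.075); print("mark",uv,mk, cv2.contourArea(c3))
bg=cv2.boxPoints(cv2.minAreaRect(c)); print("box",np.round([onz("top",p,.075) for p in bg],4))
E
```

```text
green ((321.8269348144531, 230.8654022216797), (97.27359771728516, 66.09114074707031), 11.309932708740234) 6244.0
lid ((338.591064453125, 233.63552856445312), (53.31804656982422, 49.77762222290039), 11.09372329711914)
[[ 4.947e-01  2.370e-02  7.500e-02]
 [ 6.200e-01 -1.000e-04  7.500e-02]
 [ 5.943e-01 -1.346e-01  7.500e-02]
 [ 4.696e-01 -1.098e-01  7.500e-02]]
c [ 0.54464632 -0.05519881  0.075     ]
mark (335.6125, 251.3) [ 0.49930298 -0.047726    0.075     ] 80.0
box [[ 0.492   0.1259  0.075 ]
 [ 0.6588  0.0948  0.075 ]
 [ 0.6107 -0.1513  0.075 ]
 [ 0.4454 -0.1175  0.075 ]]
```

View pics/topcrop.png

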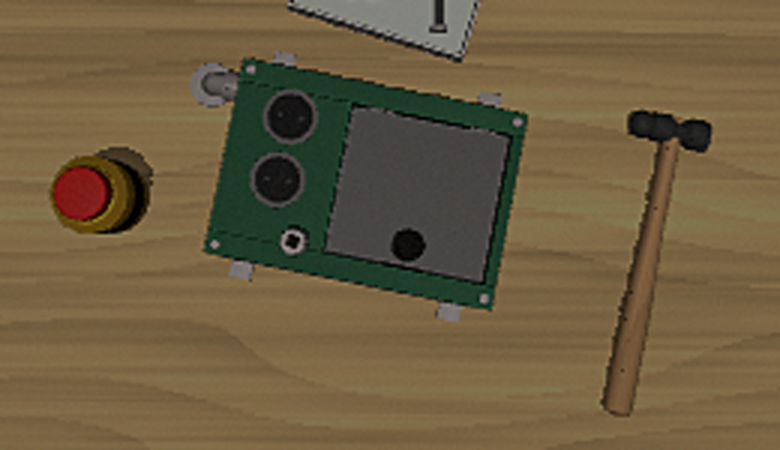

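```bash
cat >> h.py <<'E'
yaw=-0.192; C=np.array([0.5517,-0.0120,0.]); BX=np.array([np.cos(yaw),np.sin(yaw),0]); BY=np.array([-np.sin(yaw),np.cos(yaw),0])
def w(x,y,z): return C+BX*x+BY*y+[0,0,z]
def st():
    s=r.read_state(); p=s["ee_pos"]; M=R.from_quat(s["eef_rot"]).as_matrix()
    d=p-C; print("t",round(s["time"],2),"tip box mm",np.round(1e3*np.array([d@BX,d@BY,d[2]-.017]),1),"F",np.round(s["ft_force"],1),"w",round(s["width"],4),"q",np.round(s["joint_positions"],2))
    return s,p,M
def togo(x,y,ztip):
    s,p,M=st(); t=w(x,y,ztip+.017); print("tool cm",np.round(100*M.T@(t-p),2)); 
    # spin to bring tool z onto box x
    v=M.T@BX; print("tool axes\n",np.round(M,3),"spin deg to tool z=+BX",np.round(np.degrees(np.arctan2(-v[1],v[2])),1))
E
python3 - <<'E'
from h import *
togo(-.045,-.045,.12)
E
```

```text
t 0.1 tip box mm [-203.2 -617.1  221.8] F [0.5 0.2 1.2] w 0.0873 q [ 1.16  0.33 -0.06  1.46  0.02  1.35 -0.09]
tool cm [ 10.23 -39.32 -44.46]
tool axes
 [[-0.001  0.375 -0.927]
 [ 0.001 -0.927 -0.375]
 [-1.    -0.001  0.   ]] spin deg to tool z=+BX -147.0
```

```bash
python3 -m inch '[{"translation":[0,-3.9,-4.4],"spin":0},{"translation":[0,-3.9,-4.4],"spin":0},{"translation":[0,-3.9,-4.4],"spin":0},{"translation":[0,-3.9,-4.4],"spin":0},{"translation":[0,-3.9,-4.4],"spin":0},{"translation":[0,-3.9,-4.4],"spin":0},{"translation":[0,-3.9,-4.4],"spin":0},{"translation":[0,-3.9,-4.4],"spin":0},{"translation":[0,-3.9,-4.4],"spin":0},{"translation":[0,-3.9,-4.4],"spin":0}]' 1 20
python3 -m inch '[{"translation":[0,0,0],"spin":-10.5},{"translation":[0,0,0],"spin":-10.5},{"translation":[0,0,0],"spin":-10.5},{"translation":[0,0,0],"spin":-10.5},{"translation":[0,0,0],"spin":-10.5},{"translation":[0,0,0],"spin":-10.5},{"translation":[0,0,0],"spin":-10.5},{"translation":[0,0,0],"spin":-10.5},{"translation":[0,0,0],"spin":-10.5},{"translation":[0,0,0],"spin":-10.5},{"translation":[0,0,0],"spin":-10.5},{"translation":[0,0,0],"spin":-10.5},{"translation":[0,0,0],"spin":-10.5}]'
python3 -c "
from h import *
togo(-.045,-.045,.09)"
```

```text
time: 1.35
ee_pos: [0.5005, -0.0398, 0.2359]
eef_rot: [-0.693, -0.133, 0.696, -0.131]
ft_force: [1.8, -1.1, 1.1]
width: 0.0017
time: 2.98
ee_pos: [0.4987, -0.0333, 0.2318]
eef_rot: [0.116, 0.702, -0.114, 0.693]
ft_force: [1.2, -0.5, 0.9]
width: 0.0005
t 2.98 tip box mm [-47.9 -31.  214.8] F [ 1.2 -0.5  0.9] w 0.0005 q [ 0.68  0.13 -0.74  1.75  0.09  1.3   1.16]
tool cm [12.47 -1.36  0.64]
tool axes
 [[-0.012  0.321  0.947]
 [ 0.005  0.947 -0.321]
 [-1.     0.    -0.013]] spin deg to tool z=+BX -7.7
```

```bash
python3 -m inch '[{"translation":[0,-1.3,0.6],"spin":-7.7},{"translation":[4,0,0],"spin":0},{"translation":[4,0,0],"spin":0},{"translation":[0,0,0],"spin":0}]'
python3 - <<'E'
from h import *
s,p,M=st(); im=optics.camera("wrist"); cv2.imwrite("pics/w1.png",im[:,:,::-1])
pose=(p,s["eef_rot"])
for q in [(-.045,-.045,.075),(-.063,.023,.075),(-.063,-.113,.075),(.063,-.113,.075),(.063,.023,.075)]: print(q,proj("wrist",w(*q),pose))
print("tip",proj("wrist",p+M[:,0]*.017,pose))
togo(-.045,-.045,.085)
E
```

```text
time: 3.48
ee_pos: [0.4989, -0.0479, 0.1496]
eef_rot: [0.066, 0.709, -0.064, 0.7]
ft_force: [0.3, 0.0, 1.5]
width: 0.0005
t 3.48 tip box mm [-45.  -45.3 132.6] F [0.3 0.  1.5] w 0.0005 q [ 0.68  0.22 -0.74  1.85  0.15  1.14  1.27]
(-0.045, -0.045, 0.075) [314.78275957 213.41124357]
(-0.063, 0.023, 0.075) [414.11899586 188.69161482]
(-0.063, -0.113, 0.075) [215.55322953 187.50963322]
(0.063, -0.113, 0.075) [225.57053097 347.84747633]
(0.063, 0.023, 0.075) [401.79412071 348.51423668]
tip [314.81145349 242.89066624]
t 3.52 tip box mm [-43.9 -45.  134.4] F [ 0.3 -0.2  0.3] w 0.0006 q [ 0.68  0.21 -0.74  1.85  0.15  1.14  1.27]
tool cm [ 4.94 -0.01 -0.06]
tool axes
 [[-0.01   0.184  0.983]
 [ 0.004  0.983 -0.184]
 [-1.     0.002 -0.01 ]] spin deg to tool z=+BX 0.4
```

View pics/w1.png

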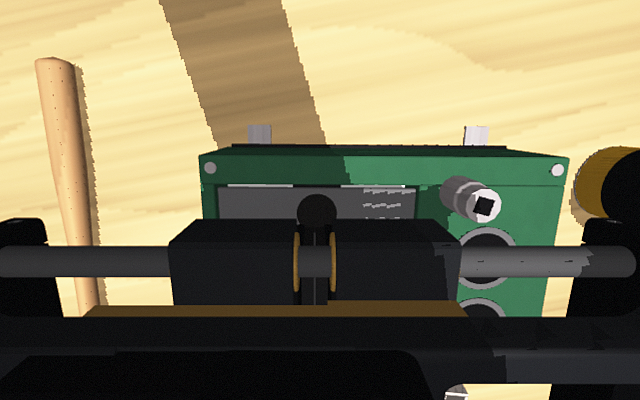

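The mark sits at (316,212) against a predicted (315,213), so the pose is good. I'll press in small steps.

```bash
python3 -m inch '[{"translation":[2.5,0,0],"spin":0},{"translation":[2.0,0,-0.1],"spin":0},{"translation":[0.7,0,0],"spin":0},{"translation":[0.3,0,0],"spin":0}]'
python3 -c "
from h import *
togo(-.045,-.045,.071)"
```

```text
time: 4.03
ee_pos: [0.5032, -0.0476, 0.1024]
eef_rot: [0.066, 0.704, -0.065, 0.704]
ft_force: [0.3, 0.5, 0.4]
width: 0.0006
t 4.03 tip box mm [-40.8 -44.3  85.4] F [0.3 0.5 0.4] w 0.0006 q [ 0.65  0.28 -0.72  1.9   0.21  1.04  1.23]
tool cm [ 1.44 -0.07 -0.42]
tool axes
 [[-0.     0.184  0.983]
 [ 0.002  0.983 -0.184]
 [-1.     0.002 -0.001]] spin deg to tool z=+BX 0.4
```

```bash
python3 -m inch '[{"translation":[0.6,0,-0.5],"spin":0},{"translation":[0.5,0,0],"spin":0},{"translation":[0.4,0,0],"spin":0}]'
python3 -c "
from h import *
togo(-.045,-.045,.070)"
```

```text
time: 4.4
ee_pos: [0.499, -0.0468, 0.0886]
eef_rot: [0.066, 0.703, -0.065, 0.705]
ft_force: [-0.9, -0.3, 2.6]
width: 0.0006
t 4.4 tip box mm [-45.1 -44.2  71.6] F [-0.9 -0.3  2.6] w 0.0006 q [ 0.65  0.29 -0.72  1.92  0.22  1.01  1.22]
tool cm [ 0.16 -0.08  0.01]
tool axes
 [[ 0.002  0.184  0.983]
 [ 0.001  0.983 -0.184]
 [-1.     0.001  0.002]] spin deg to tool z=+BX 0.4
```

```bash
python3 -m inch '[{"translation":[0.2,0,0],"spin":0},{"translation":[0.2,0,0],"spin":0}]'; python3 -m inch '[{"translation":[-2,0,-0.5],"spin":0},{"translation":[-4,0,-4],"spin":0},{"translation":[-3,0,-5],"spin":0},{"translation":[-3,0,-3],"spin":0},{"translation":[0,0,0],"spin":0},{"translation":[0,0,0],"spin":0},{"translation":[0,0,0],"spin":0},{"translation":[0,0,0],"spin":0},{"translation":[0,0,0],"spin":0},{"translation":[0,0,0],"spin":0}]'
python3 - <<'E'
from h import *
s,p,M=st(); pose=(p,s["eef_rot"])
a=optics.camera("scene");b=optics.camera("top"); 
cv2.imwrite("pics/s2.png",np.vstack([cv2.resize(a[100:300,150:500],(700,400)),])[:,:,::-1])
cv2.imwrite("pics/t2.png",cv2.resize(b[150:320,200:460],(780,510))[:,:,::-1])
cv2.imwrite("pics/w2.png",optics.camera("wrist")[:,:,::-1])
for y in(-.011,-.079): print(proj("wrist",w(-.022,y,.06),pose),proj("scene",w(-.022,y,.06)))
E
```

```text
time: 4.65
ee_pos: [0.4993, -0.0467, 0.0873]
eef_rot: [0.065, 0.704, -0.066, 0.705]
ft_force: [-17.3, 0.3, 39.0]
width: 0.0008
time: 5.9
ee_pos: [0.3746, -0.0228, 0.2078]
eef_rot: [0.067, 0.705, -0.064, 0.704]
ft_force: [-0.5, -0.2, 0.2]
width: 0.0008
t 5.9 tip box mm [-171.8  -44.4  190.8] F [-0.5 -0.2  0.2] w 0.0008 q [ 0.8  -0.22 -0.74  2.06 -0.16  1.25  1.51]
[345.74612404 333.20836086] [308.11257499 177.19852129]
[279.10390446 333.04232788] [276.43849133 174.21121234]
```

View pics/t2.png

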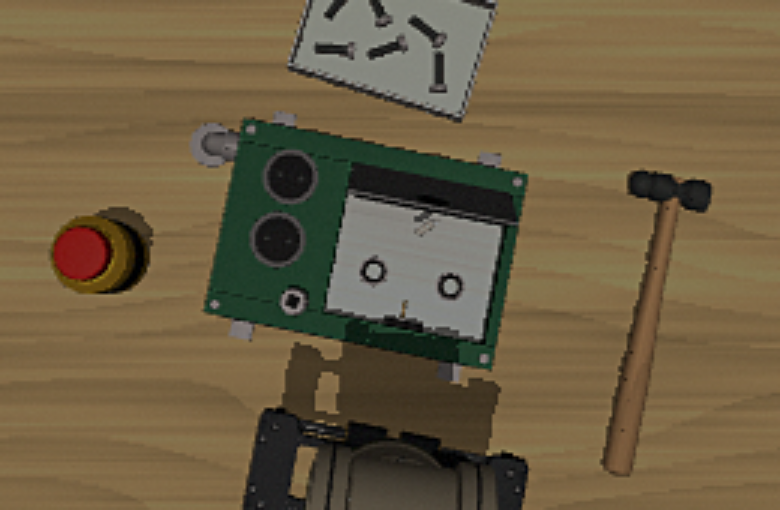

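View pics/s2.png

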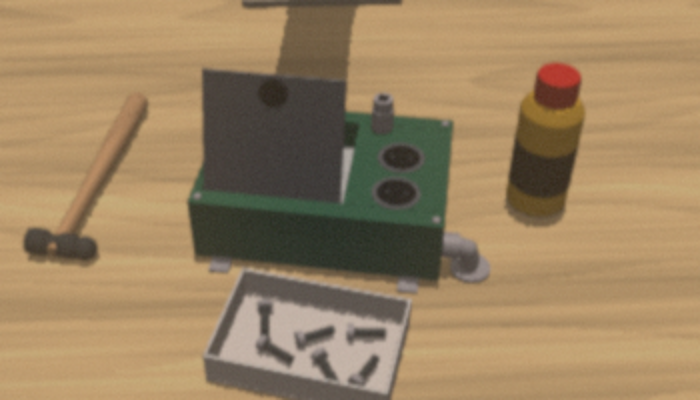

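View pics/w2.png

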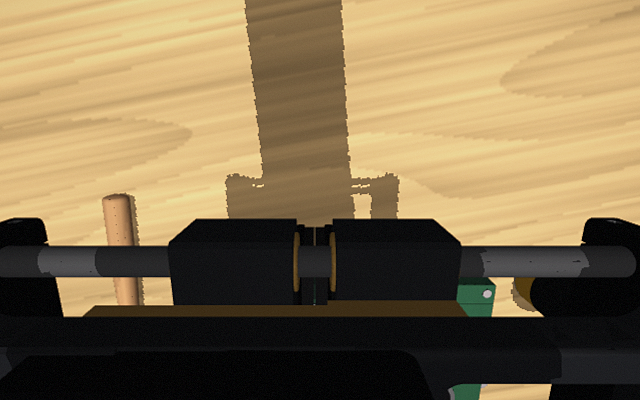

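```bash
python3 - <<'E'
from h import *
b=optics.camera("top")
for y in(-.011,-.079): print(proj("top",w(-.022,y,.06)),proj("top",w(-.022,y,.052)))
cv2.imwrite("pics/t3.png",cv2.resize(b[215:270,300:380],None,fx=9,fy=9,interpolation=cv2.INTER_NEAREST)[:,:,::-1])
E
```

```text
[324.18969944 240.00797635] [324.15688867 240.03846813]
[349.99189908 245.20615387] [349.80013729 245.204678  ]
```

View pics/t3.png

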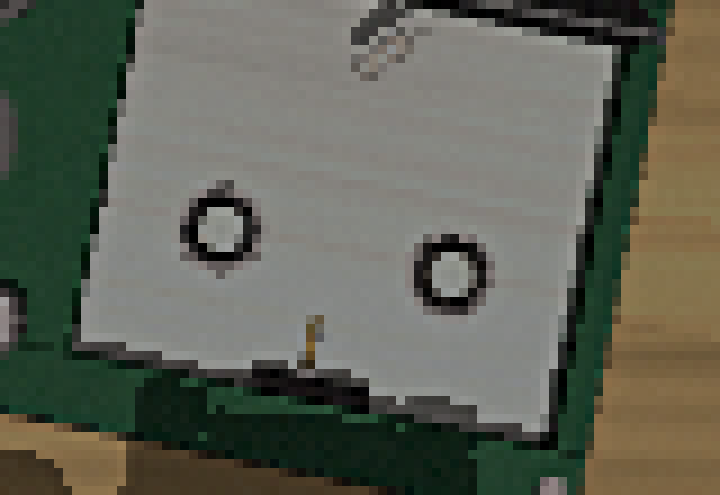

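```bash
python3 -m inch '[{"translation":[1,0,5.5],"spin":0},{"translation":[2,0,5.5],"spin":0},{"translation":[2,0,5],"spin":0},{"translation":[0,0,0],"spin":0}]'
python3 - <<'E'
from h import *
s,p,M=st(); pose=(p,s["eef_rot"])
im=optics.camera("wrist")
cv2.imwrite("pics/w3.png",im[:,:,::-1])
for y in(-.011,-.079): print(proj("wrist",w(-.022,y,.06),pose),proj("wrist",w(-.022,y,.052),pose))
togo(-.022,-.011,.075);togo(-.022,-.079,.075)
E
```

```text
time: 6.6
ee_pos: [0.5376, -0.0553, 0.1573]
eef_rot: [0.067, 0.703, -0.067, 0.705]
ft_force: [-0.4, -0.5, 0.5]
width: 0.0001
t 6.6 tip box mm [ -5.6 -45.2 140.3] F [-0.4 -0.5  0.5] w 0.0001 q [ 0.72  0.31 -0.82  1.76  0.25  1.17  1.21]
[360.15172265 182.18650162] [358.74648269 180.14393967]
[269.61427715 182.06860867] [270.95940113 180.02900224]
t 6.65 tip box mm [ -6.4 -44.8 142.2] F [-0.6  0.1 -0.3] w 0.0005 q [ 0.72  0.31 -0.82  1.76  0.24  1.17  1.21]
tool cm [ 6.7   3.39 -1.59]
tool axes
 [[ 0.006  0.188  0.982]
 [-0.003  0.982 -0.188]
 [-1.    -0.002  0.006]] spin deg to tool z=+BX 0.2
t 6.65 tip box mm [ -6.4 -44.8 142.2] F [-0.6  0.1 -0.3] w 0.0005 q [ 0.72  0.31 -0.82  1.76  0.24  1.17  1.21]
tool cm [ 6.71 -3.41 -1.61]
tool axes
 [[ 0.006  0.188  0.982]
 [-0.003  0.982 -0.188]
 [-1.    -0.002  0.006]] spin deg to tool z=+BX 0.2
```

View pics/w3.png

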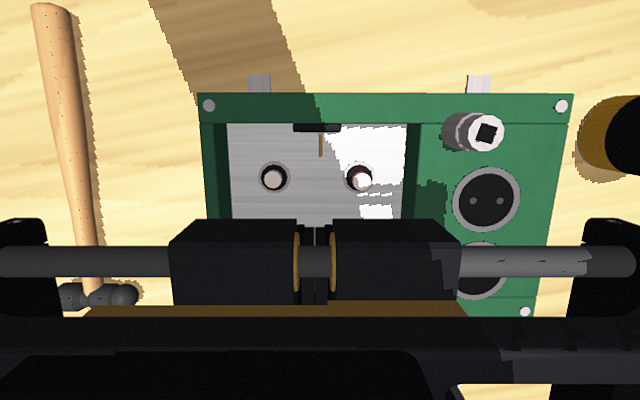

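The red band shows on the breaker at (360,182), so box-left is tripped. The right one at (273,177) is home. I'll press the left one.

```bash
python3 -m inch '[{"translation":[0,3.4,-1.6],"spin":0},{"translation":[2.5,0,0],"spin":0},{"translation":[2.5,0,0],"spin":0},{"translation":[1.5,0,0],"spin":0},{"translation":[0,0,0],"spin":0}]'
python3 -c "
from h import *
togo(-.022,-.011,.052)"
```

```text
time: 7.28
ee_pos: [0.5267, -0.0174, 0.0985]
eef_rot: [0.063, 0.699, -0.069, 0.709]
ft_force: [-0.5, -0.4, -0.5]
width: 0.0006
t 7.28 tip box mm [-23.5 -10.1  81.5] F [-0.5 -0.4 -0.5] w 0.0006 q [ 0.65  0.35 -0.82  1.86  0.31  1.05  1.09]
tool cm [ 2.95 -0.08  0.1 ]
tool axes
 [[ 0.014  0.187  0.982]
 [-0.009  0.982 -0.187]
 [-1.    -0.006  0.015]] spin deg to tool z=+BX 0.2
```

```bash
python3 -m inch '[{"translation":[1.0,-0.1,0.1],"spin":0},{"translation":[0.8,0,0],"spin":0},{"translation":[0.6,0,0],"spin":0},{"translation":[0.4,0,0],"spin":0}]'
python3 -c "
from h import *
togo(-.022,-.011,.052)"
```

```text
time: 7.78
ee_pos: [0.5292, -0.0193, 0.0712]
eef_rot: [0.063, 0.698, -0.07, 0.71]
ft_force: [-1.4, 0.4, 2.4]
width: 0.0005
t 7.78 tip box mm [-20.7 -11.5  54.2] F [-1.4  0.4  2.4] w 0.0005 q [ 0.63  0.39 -0.8   1.88  0.35  1.    1.07]
tool cm [ 0.22  0.05 -0.13]
tool axes
 [[ 0.017  0.187  0.982]
 [-0.01   0.982 -0.187]
 [-1.    -0.007  0.019]] spin deg to tool z=+BX 0.2
```

```bash
python3 -m inch '[{"translation":[0.25,0,0],"spin":0},{"translation":[0.2,0,0],"spin":0},{"translation":[0.1,0,0],"spin":0}]'
python3 -c "
from h import *
togo(-.022,-.011,.052)"
```

```text
time: 8.15
ee_pos: [0.5294, -0.0192, 0.069]
eef_rot: [0.062, 0.698, -0.071, 0.71]
ft_force: [-10.1, -1.2, 19.5]
width: 0.0004
t 8.15 tip box mm [-20.5 -11.4  52. ] F [-10.1  -1.2  19.5] w 0.0004 q [ 0.63  0.39 -0.8   1.88  0.35  1.    1.06]
tool cm [-0.01  0.04 -0.15]
tool axes
 [[ 0.016  0.187  0.982]
 [-0.013  0.982 -0.187]
 [-1.    -0.01   0.018]] spin deg to tool z=+BX 0.2
```

```bash
python3 -m inch '[{"translation":[-2,0,0],"spin":0},{"translation":[-4,0,0],"spin":0},{"translation":[-3,-3.4,1.6],"spin":0},{"translation":[0,0,0],"spin":0}]'
python3 - <<'E'
from h import *
s,p,M=st(); pose=(p,s["eef_rot"])
im=optics.camera("wrist")
cv2.imwrite("pics/w4.png",cv2.resize(im[80:230,180:480],None,fx=2.5,fy=2.5)[:,:,::-1])
togo(.105,-.045,.225)
E
```

```text
time: 8.65
ee_pos: [0.5378, -0.0552, 0.1623]
eef_rot: [0.062, 0.698, -0.07, 0.71]
ft_force: [-0.2, 0.7, -0.8]
width: 0.0005
t 8.65 tip box mm [ -5.4 -45.1 145.3] F [-0.2  0.7 -0.8] w 0.0005 q [ 0.72  0.3  -0.82  1.76  0.25  1.17  1.21]
t 8.7 tip box mm [ -6.7 -42.9 144.2] F [ 1.   0.4 -0.3] w 0.0007 q [ 0.72  0.3  -0.83  1.77  0.25  1.17  1.21]
tool cm [-7.89 -0.36 11.3 ]
tool axes
 [[ 0.015  0.184  0.983]
 [-0.012  0.983 -0.184]
 [-1.    -0.009  0.017]] spin deg to tool z=+BX 0.4
```

View pics/w4.png

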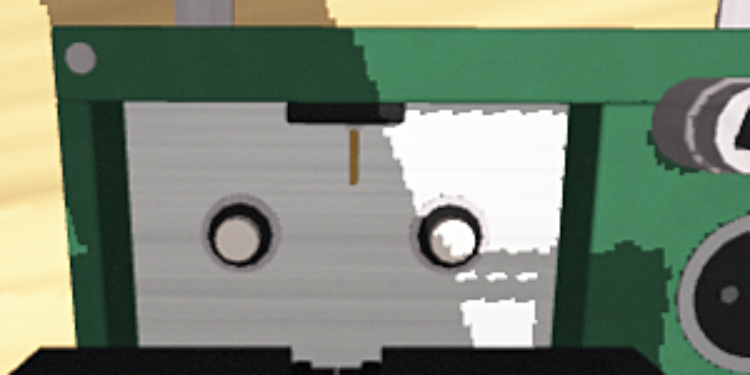

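Both buttons are home, at (240,238) and (450,238), with no red showing. Next I go up and over to behind the cover.

```bash
python3 -m inch '[{"translation":[-4.5,0,0],"spin":0},{"translation":[-4.5,-0.2,0],"spin":0},{"translation":[-0.5,0,4],"spin":0},{"translation":[0,0,5],"spin":0},{"translation":[0,0,3],"spin":0},{"translation":[0,0,0],"spin":0}]'
python3 -c "
from h import *
togo(.105,-.045,.16)"
```

```text
time: 9.45
ee_pos: [0.6544, -0.0708, 0.2552]
eef_rot: [0.06, 0.701, -0.067, 0.708]
ft_force: [-0.7, 0.2, -1.1]
width: 0.0005
t 9.45 tip box mm [112.  -38.2 238.2] F [-0.7  0.2 -1.1] w 0.0005 q [ 0.58  0.5  -0.79  1.32  0.37  1.46  1.2 ]
tool cm [ 7.82 -0.6  -0.79]
tool axes
 [[ 0.009  0.179  0.984]
 [-0.011  0.984 -0.179]
 [-1.    -0.009  0.01 ]] spin deg to tool z=+BX 0.7
```

```bash
python3 -m inch '[{"translation":[4,-0.5,-0.5],"spin":0},{"translation":[3.7,0,0],"spin":0},{"translation":[0,0,-1.5],"spin":0},{"translation":[0,0,-1],"spin":0}]'
python3 -c "
from h import *
togo(.042,-.045,.161)"
```

```text
time: 9.95
ee_pos: [0.6209, -0.0664, 0.1728]
eef_rot: [0.059, 0.702, -0.065, 0.706]
ft_force: [0.3, 0.6, 0.6]
width: 0.0003
t 9.95 tip box mm [ 78.3 -40.2 155.8] F [0.3 0.6 0.6] w 0.0003 q [ 0.63  0.49 -0.8   1.52  0.37  1.28  1.18]
tool cm [-0.54 -0.42 -3.64]
tool axes
 [[ 0.005  0.174  0.985]
 [-0.008  0.985 -0.174]
 [-1.    -0.007  0.006]] spin deg to tool z=+BX 1.0
```

```bash
python3 -m inch '[{"translation":[-0.5,-0.4,-1.2],"spin":0},{"translation":[0,0,-1.5],"spin":0},{"translation":[0.2,0,-1.2],"spin":0}]'
python3 -c "
from h import *
togo(.012,-.045,.148)"
```

```text
time: 10.32
ee_pos: [0.5809, -0.0632, 0.1776]
eef_rot: [0.059, 0.701, -0.065, 0.708]
ft_force: [3.0, -0.5, 0.1]
width: 0.0004
t 10.32 tip box mm [ 38.4 -44.7 160.6] F [ 3.  -0.5  0.1] w 0.0004 q [ 0.69  0.39 -0.83  1.63  0.31  1.24  1.2 ]
tool cm [ 1.23  0.02 -2.65]
tool axes
 [[ 0.01   0.174  0.985]
 [-0.009  0.985 -0.174]
 [-1.    -0.007  0.011]] spin deg to tool z=+BX 1.0
```

```bash
python3 -m inch '[{"translation":[0.6,0,-1.4],"spin":0},{"translation":[0.9,0,-1.3],"spin":0},{"translation":[1.0,0,-1.1],"spin":0}]'
python3 -c "
from h import *
togo(-.020,-.045,.104)"
```

```text
time: 10.7
ee_pos: [0.544, -0.0566, 0.1545]
eef_rot: [0.059, 0.698, -0.065, 0.711]
ft_force: [3.1, -0.3, 0.2]
width: 0.0004
t 10.7 tip box mm [  1.  -45.3 137.5] F [ 3.1 -0.3  0.2] w 0.0004 q [ 0.74  0.33 -0.85  1.76  0.28  1.16  1.21]
tool cm [ 3.31  0.09 -2.16]
tool axes
 [[ 0.018  0.174  0.985]
 [-0.011  0.985 -0.174]
 [-1.    -0.007  0.019]] spin deg to tool z=+BX 1.0
```

```bash
python3 -m inch '[{"translation":[1.2,0,-1.0],"spin":0},{"translation":[1.2,0,-0.8],"spin":0},{"translation":[1.2,0,-0.6],"spin":0},{"translation":[0.8,0,-0.4],"spin":0}]'
python3 -c "
from h import *
togo(-.040,-.045,.085)"
```

```text
time: 11.2
ee_pos: [0.5171, -0.0522, 0.1102]
eef_rot: [0.058, 0.696, -0.066, 0.713]
ft_force: [1.8, 0.2, 2.3]
width: 0.0003
t 11.2 tip box mm [-26.3 -46.1  93.2] F [1.8 0.2 2.3] w 0.0003 q [ 0.75  0.31 -0.85  1.87  0.29  1.05  1.19]
tool cm [ 0.78  0.14 -1.39]
tool axes
 [[ 0.023  0.175  0.984]
 [-0.013  0.985 -0.174]
 [-1.    -0.008  0.025]] spin deg to tool z=+BX 0.9
```

```bash
python3 -m inch '[{"translation":[0.7,0,-0.8],"spin":0},{"translation":[0.7,0,-0.6],"spin":0},{"translation":[0.5,0,-0.2],"spin":0},{"translation":[0.3,0,0],"spin":0}]'
python3 -c "
from h import *
togo(-.042,-.045,.0695)"
```

```text
time: 11.7
ee_pos: [0.5007, -0.0494, 0.0872]
eef_rot: [0.058, 0.696, -0.066, 0.713]
ft_force: [-16.4, 0.7, 46.1]
width: 0.0002
t 11.7 tip box mm [-42.9 -46.4  70.2] F [-16.4   0.7  46.1] w 0.0002 q [ 0.76  0.31 -0.85  1.93  0.29  1.    1.17]
tool cm [0.07 0.14 0.09]
tool axes
 [[ 0.023  0.175  0.984]
 [-0.013  0.985 -0.174]
 [-1.    -0.009  0.025]] spin deg to tool z=+BX 0.9
```

The cover is at the hard stop, with the tip at 70.2 mm and the force risen to 46 N. I'll release and look.

```bash
python3 -m inch '[{"translation":[-0.4,0,0],"spin":0},{"translation":[-0.8,0,0],"spin":0},{"translation":[-3,0,0],"spin":0},{"translation":[-4,0,-4],"spin":0},{"translation":[-3,0,-5],"spin":0},{"translation":[0,0,-5],"spin":0},{"translation":[0,0,0],"spin":0},{"translation":[0,0,0],"spin":0},{"translation":[0,0,0],"spin":0},{"translation":[0,0,0],"spin":0}]'
python3 - <<'E'
from h import *
st()
a=optics.camera("scene");b=optics.camera("top"); 
cv2.imwrite("pics/s5.png",cv2.resize(a[100:300,150:500],(700,400))[:,:,::-1])
cv2.imwrite("pics/t5.png",cv2.resize(b[150:320,200:460],(780,510))[:,:,::-1])
E
```

```text
time: 12.95
ee_pos: [0.3606, -0.023, 0.1967]
eef_rot: [0.059, 0.698, -0.065, 0.711]
ft_force: [-0.1, 0.8, 0.3]
width: 0.0007
t 12.95 tip box mm [-185.5  -47.3  179.7] F [-0.1  0.8  0.3] w 0.0007 q [ 0.95 -0.3  -0.85  2.12 -0.23  1.22  1.6 ]
```

View pics/t5.png

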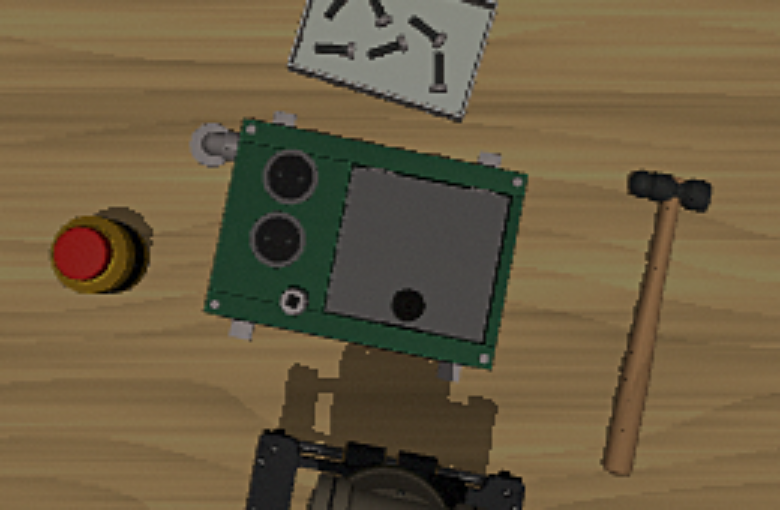

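View pics/s5.png

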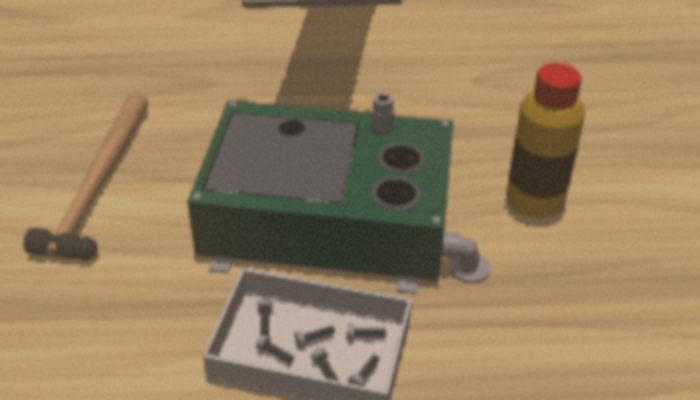

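The cover lies flush a second after release, with its mark at (408,305) in the enlarged top view. The hammer, can, socket and tray have not moved, and the arm is clear, so I'm handing in.

```bash
python3 -c "
from bench import close_job
print(close_job())"
```

```text
the job is handed in; nothing more can be done
None
```

The job is done and handed in at about 13 s of the 54 s allowed. No verdict was reported.

- **Opening:** I pressed the cover on its rubber mark with closed fingers and it popped open.
- **Breaker:** The left one was tripped, with its red band showing in the wrist view. I pushed it to its hard stop with the fingertip at 52 mm. A second wrist view then showed both buttons home and no red.
- **Closing:** I pushed the cover shut from behind, touching only its outer face, pressed it to the hard stop and let go.

**Last checks:** About 1 s after release, the top and scene views showed the cover flush. The can, hammer, tray and socket looked unmoved, and the arm was clear with about 0 N at the wrist. I judged flushness by eye and did not measure the cover angle.

Two presses read higher wrist forces than the latch needs: about 43 N when opening and 49 N at the closing stop. Both are well under the 120 N wrist limit, and the contact was planned for the fingertips only, so the 40 N limit on the arm and gripper body should not apply. No other check failed or disagreed.

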